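Square a base plate into the welding table's corner stop

TASK

Pick up the wooden push block by its upright handle and use it to slide the square steel plate across the welding table, without touching the plate with the gripper, until two of its edges lie against both inner faces of the L-shaped corner stop. Then stand the push block upright on the table and let go of it, leaving the plate flat in the corner.

Things in the scene. Friction and masses are not known exactly. Their poses are not given: they have to be found in the camera images.
- stop_corner (a point): L-shaped stop of two aluminium bars bolted to the table, 30 mm wide, 20 mm high, its corner pointing away from the robot. The point is the inside corner at table height. x points squarely into one bar, y into the other: the inner faces are the planes x = 0 and y = 0, each 160 mm long from the corner; the open space is at negative x and y. Fixed.
- plate_center (a point): Loose square steel plate, 90 x 90 x 10 mm, 0.6 kg, a dark bolt hole near each corner, lying flat and askew in the stop's open side, clear of both bars. The point is its centre, 5 mm above the table; x, y along its edges. When home, the centre is at x = -45, y = -45 mm of the stop. (A round flange and a narrow bar elsewhere are not part of the job.)
- pusher_center (a point): Loose wooden push block standing on the table at the left or right side, 0.12 kg: a square foot 60 x 60 mm, 25 mm high, and in its middle a square upright handle 26 x 26 mm rising to 100 mm above the table. The point is on its axis, 50 mm above its underside; x, y square to its sides (foot and handle alike), z up.

How it is judged:
By the outcome, as a careful person would: the job done as asked, in the order asked, and still so for the second after the job is handed in, with the robot touching nothing.
It also fails if it takes over 48 s, if anything falls off the work surface, if the arm or the gripper's body presses on something with over 40 N, if the wrist force passes 120 N, or if a joint passes its speed limit or range.

ROBOT

A 7-joint arm with a two-finger parallel gripper is mounted at the origin on the work surface. World frame = base frame: x ahead of the robot, y to its left, z up, the work surface at z = 0. Lengths are in m, angles in rad, forces in N, time in s.
With the tool pointing down it reaches from about 0.4 to 0.875 m from the base axis. Payload 19.3 kg.
Tool frame: the origin (TCP) lies on the centre line of the jaws, within the pads' length; the fingertips stand 14 mm ahead of it and the grasp point (between the pads) lies 5 mm behind it; y points along the fingers, x is the direction in which the jaws open and shut, and the axes are right-handed (so a half turn about y gives the same grasp; the last joint's range is limited). The gripper opens to 85 mm and grips with 20 to 120 N. Pads are 22 mm wide; open, the fingers measure 114 mm over their backs; the gripper's body (76 mm by 85 mm) begins 54 mm behind the grasp point. The pads swing forward as they close: fully open they stand 13 mm farther back than shut.
Start: joints at [1.079, 0.521, -0.036, 1.599, 0.021, 1.021, -0.113], TCP at [0.256, -0.57, 0.245] pointing down, gripper open.
Joint ranges: [-2.91, 2.91], [-0.3, 2.13], [-1.5, 1.42], [0.17, 2.43], [-1.26, 4.41], [0.16, 1.93], [-2.52, 2.52]. Speed limits (rad/s): [1.89, 1.89, 2.39, 2.39, 3.01, 3.01, 3.01].

INTERFACE

Orientations are given as [roll, pitch, yaw] about the fixed x, y, z axes, in that order (R = Rz(yaw) Ry(pitch) Rx(roll)).
In Python, from workcell import monitor, grab_frame, workorder gives the robot as it stands.
- The arm moves only by the tool drive_tool, never from a script. Its argument "steps" is one flat list of numbers, 5 for each row, row after row: the finger opening in mm, from 0 to 85.4, then the shift along the world's x, y, z in mm, then the turn about the world's z in degrees. In form: [fingers, tx, ty, tz, twist, fingers, tx, ty, tz, twist, ...]. A call has exactly 5 rows; each row shifts and turns the commanded pose from where the row before left it; what a row does not reach is not made up. A row lasts 1/12 s, in which the tool goes at most 41.7 mm and 7.16 degrees, less where a joint would pass 70% of its speed; a pose out of reach is approached as far as the arm can. A call is refused whole if a number of a shift passes 41.7 or a number of a turn 7.16, either way. A call with a gripper value outside its range is refused whole. The fingers move at their own pace and stop on an object; "grip_force" is the grip in N (left out, the last holds). Time passes only in rows, so rows that do not move let the fingers close, or fill a call up. It gives the time, the measured TCP pose, the force and the opening at its end, in the units of the state.
- monitor.observe(): the state, without advancing time (a new reading comes with each control period).
- grab_frame(name): name is "side" or "top" or "wrist"; returns a dict with "frame" (384x512x3 uint8, red, green, blue), "vertical_fov" (degrees; the focal length in pixels is half the picture's height over the tangent of half this angle, whatever the lens; pixels are square), "cx", "cy" (the principal point, pixels), "k1" (the pictures are not rectified: a ray, as slopes to the right and down, at radius r is drawn at 1 + k1 r^2 times it, then the intrinsics apply), "xyz" and "orientation" of the camera in the world. Camera axes: x right, y down, z forward; pixel columns grow to the right and rows downward; lengths in m; the calibration is good to about 2 mm. A picture is of the moment at which its call begins. There is no depth.
- workorder.job_done(): hands the job in, once; it reports no verdict.
The state is a dict: "clock": time; "qpos": joint angles; "qd": joint speeds; "joint_efforts": joint torques, N m; "position": TCP position; "tool_rot": TCP orientation; "force": force on the tool from outside, world axes, zero at the start; "moment": the same for the moment, N m; "grip_width": finger opening in m.
Only numpy, scipy, OpenCV 4.12 (cv2) and the standard library are available. Lean on these libraries where they do the work, as an engineer would, in place of code of your own. Each camera call takes 0.05 s, during which the arm holds its last target. There are 200 camera calls.

## Working session

There is one attempt and no reset: what is moved stays moved. The work goes in short steps, Python scripts to look and compute and a tool call to move; the robot and the scene stay as the last step left them, time stands still between calls to the robot, and variables do not carry over. Pictures are saved under pics/ and viewed, about 8 in all and at most 12, crops included, and the job is handed in when it is done.

Besides the shell and the picture viewer there is one more tool, called after "Emit:" in YAML: its name, and indented under it one key for each argument. drive_tool: Moves the arm, as the interface text tells. Its arguments: {"type":"object","properties":{"steps":{"type":"array"},"grip_force":{"type":"number"}},"required":["steps"]}

```bash
mkdir -p pics
cat > h.py <<'E'
import numpy as np, cv2, json
from workcell import monitor, grab_frame, workorder
from scipy.spatial.transform import Rotation as R
def cam(n,save=None):
    d=grab_frame(n)
    if save:
        cv2.imwrite(f'pics/{save}.png',d['frame'][:,:,::-1]); 
        c={k:(np.array(v).tolist()) for k,v in d.items() if k!='frame'}
        json.dump(c,open(f'pics/{save}.json','w'))
    return d
def K(d):
    f=192/np.tan(np.radians(d['vertical_fov'])/2)
    return np.array([[f,0,d['cx']],[0,f,d['cy']],[0,0,1]]),np.array([d['k1'],0,0,0,0.])
def Rc(d):
    o=np.array(d['orientation']); return o if o.shape==(3,3) else R.from_euler('xyz',o).as_matrix()
def back(name,px,z):
    d=json.load(open(f'pics/{name}.json')) if isinstance(name,str) else name
    k,D=K(d); u=cv2.undistortPoints(np.array(px,float).reshape(-1,1,2),k,D).reshape(-1,2)
    r=np.c_[u,np.ones(len(u))]@Rc(d).T; c=np.array(d['xyz']); 
    return c+r*((np.broadcast_to(z,len(u))-c[2])/r[:,2])[:,None]
def crop(name,x0,y0,x1,y1,s,out):
    im=cv2.imread(f'pics/{name}.png')[y0:y1,x0:x1]; cv2.imwrite(f'pics/{out}.png',cv2.resize(im,None,fx=s,fy=s,interpolation=cv2.INTER_CUBIC))
E
python3 - <<'E'
from h import *
a=cam('top','top0'); b=cam('side','side0')
for n in('top0','side0'): print(open(f'pics/{n}.json').read())
s=monitor.observe();print(s)
E
```

```text
{"vertical_fov": 42.125426182010045, "cx": 259.08129250401896, "cy": 194.85256929326417, "k1": -0.1871255540830178, "xyz": [0.3802524380479984, 0.010297480529004642, 1.251920110331605], "orientation": [-2.9731132056846565, -0.014525339762279321, -1.5456368455293745]}
{"vertical_fov": 46.80409759670441, "cx": 249.41469996142746, "cy": 189.49921429181524, "k1": 0.016460220966214426, "xyz": [0.1806381122984306, 0.6397377870140157, 0.6407646967322568], "orientation": [-2.2281903243927164, -0.011533244352313732, -2.571313400580229]}
{'clock': 0.1, 'qpos': array([ 1.07883405,  0.52193297, -0.03632227,  1.59991559,  0.02118791,
        1.02112553, -0.11280959]), 'qd': array([ 0.00136816, -0.00185274,  0.00198648, -0.00219072,  0.00217113,
       -0.00032772,  0.00119753]), 'joint_efforts': array([ 3.36329300e-03, -9.28491282e+01,  1.98383622e+00, -3.70532906e+01,
        1.80533918e-02,  5.39939108e-03,  7.95518616e-06]), 'position': array([ 0.25571266, -0.56999028,  0.24480938]), 'tool_rot': array([-1.57085846e+00,  9.95011118e-04, -1.14906608e+00]), 'force': array([0.37089065, 0.37951678, 0.32519425]), 'moment': array([-0.07164931,  0.00435791,  0.01176488]), 'grip_width': 0.08563564044171551}
```

View pics/top0.png

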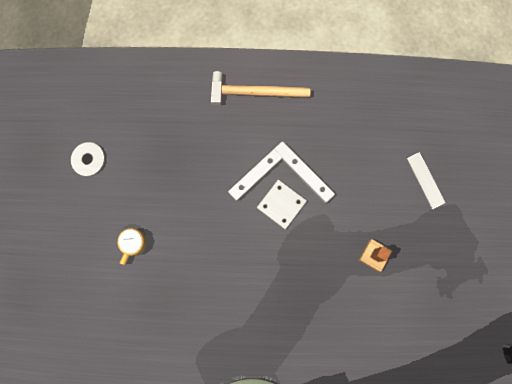

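View pics/side0.png

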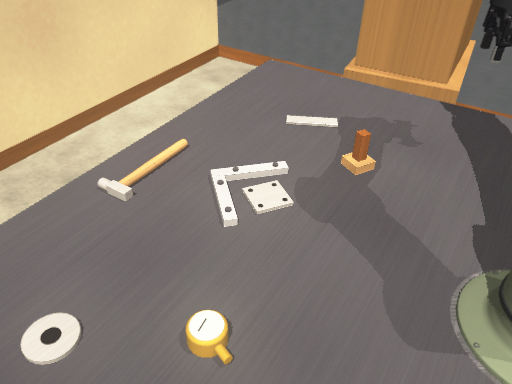

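The top view shows the L-stop with its apex at (282,143) and bar ends near (233,195) and (331,198). The plate is at about (282,204) and the pusher foot at about (376,256), on the robot's right. I'll enlarge this area.

Run:
```python
from h import *
crop('top0',222,135,402,275,4.4,'c0')
```

```text
(no output)
```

View pics/c0.png

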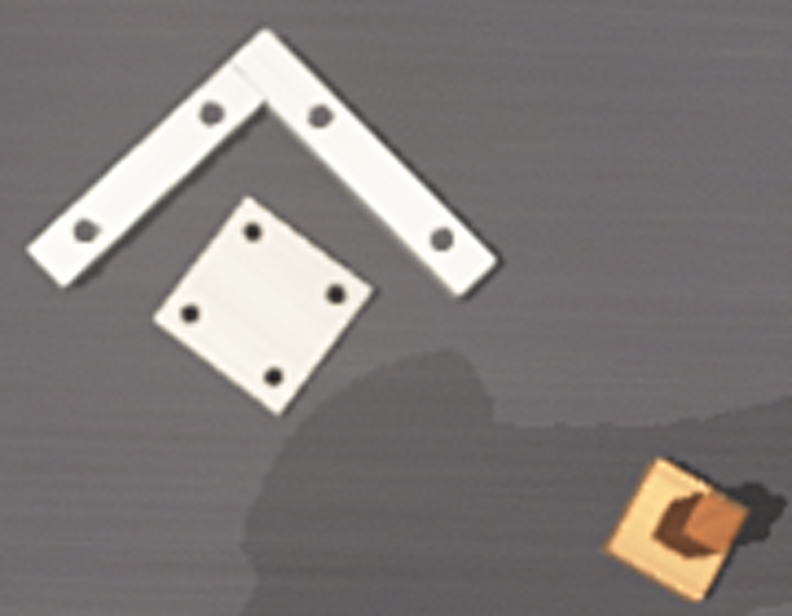

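Run:
```python
from h import *
def b(p,z): p=(np.array(p,float)+.5)/4.4-.5+[222,135]; return back('top0',p,z)
s=b([(267,104),(65,287),(461,297),(266,28),(28,248),(498,262)],.02); print(s.round(4))
ang=lambda v: np.degrees(np.arctan2(v[1],v[0])); 
for i,j in((0,1),(0,2),(3,4),(3,5)): print('bar',ang(s[j]-s[i]),np.linalg.norm(s[j]-s[i]))
p=b([(248,196),(374,290),(279,415),(153,319)],.01); print(p.round(4),p.mean(0))
for i in range(4): print('plate',ang(p[(i+1)%4]-p[i]),np.linalg.norm(p[(i+1)%4]-p[i]))
f=b([(658,458),(602,550),(702,602)],.025);print(f.round(4),(f[0]+f[2])/2)
for i in range(2): print('foot',ang(f[i+1]-f[i]),np.linalg.norm(f[i+1]-f[i]))
h=b([(708,487),(748,508),(722,552),(683,535)],.1);print(h.round(4),h.mean(0))
for i in range(4): print('h',ang(h[(i+1)%4]-h[i]),np.linalg.norm(h[(i+1)%4]-h[i]))
```

```text
[[ 0.6863 -0.059   0.02  ]
 [ 0.576   0.0541  0.02  ]
 [ 0.5764 -0.172   0.02  ]
 [ 0.7318 -0.0577  0.02  ]
 [ 0.5979  0.076   0.02  ]
 [ 0.5973 -0.1933  0.02  ]]
bar 134.27383344255995 0.15796962831162606
bar -134.20514657057848 0.15760917599768037
bar 135.05489257178064 0.18918701466829596
bar -134.7681984209207 0.19106253499914205
[[ 0.6337 -0.0494  0.01  ]
 [ 0.5807 -0.123   0.01  ]
 [ 0.5072 -0.0695  0.01  ]
 [ 0.5604  0.0036  0.01  ]] [ 0.57049741 -0.05960609  0.01      ]
plate -125.78243056882941 0.09068952966304096
plate 143.94844090172785 0.09090173273593255
plate 53.931503743065264 0.09042832785602929
plate -35.88673006540216 0.09044939218957734
[[ 0.4861 -0.2847  0.025 ]
 [ 0.4335 -0.2523  0.025 ]
 [ 0.4051 -0.3099  0.025 ]] [ 0.44558835 -0.29727375  0.025     ]
foot 148.36829339380327 0.061736949977468335
foot -116.30620833236777 0.06425933407663717
[[ 0.4646 -0.2938  0.1   ]
 [ 0.4538 -0.3157  0.1   ]
 [ 0.4302 -0.3013  0.1   ]
 [ 0.4389 -0.2801  0.1   ]] [ 0.44686218 -0.29773302  0.1       ]
h -116.41849792166022 0.02442878442359632
h 148.5918124192857 0.02766847121098991
h 67.65163900492244 0.022965495237158268
h -28.155457090802003 0.029207072818724172
```

Emit:
drive_tool:
  steps: [85, 19, 27, -5, 3.8, 85, 19, 27, -5, 3.8, 85, 19, 27, -5, 3.8, 85, 19, 27, -5, 3.8, 85, 19, 27, -5, 3.8]

```text
clock: 0.52
position: [0.3514, -0.4338, 0.2199]
tool_rot: [-1.571, 0.0, -0.814]
force: [0.2, -0.9, -0.5]
grip_width: 0.0851
```

Emit:
drive_tool:
  steps: [85, 19, 27, -5, 3.8, 85, 19, 27, -5, 3.8, 85, 19, 27, -5, 3.8, 85, 19, 27, -5, 3.8, 85, 19, 29, -5, 3.8]

```text
clock: 0.93
position: [0.4464, -0.297, 0.1949]
tool_rot: [-1.571, 0.0, -0.483]
force: [0.9, -1.4, -0.4]
grip_width: 0.0849
```

Run:
```python
from h import *
cam('wrist','w1'); s=monitor.observe(); print(s['clock'],s['position'],np.degrees(s['tool_rot']),s['force'])
im=cv2.imread('pics/w1.png'); cv2.imwrite('pics/w1b.png',cv2.resize(im,None,fx=1.5,fy=1.5))
```

```text
0.9833 [ 0.45017019 -0.29044278  0.19422475] [-8.98059842e+01  3.23611646e-02 -2.69738569e+01] [ 5.99848462  9.1289665  -0.48076737]
```

View pics/w1b.png

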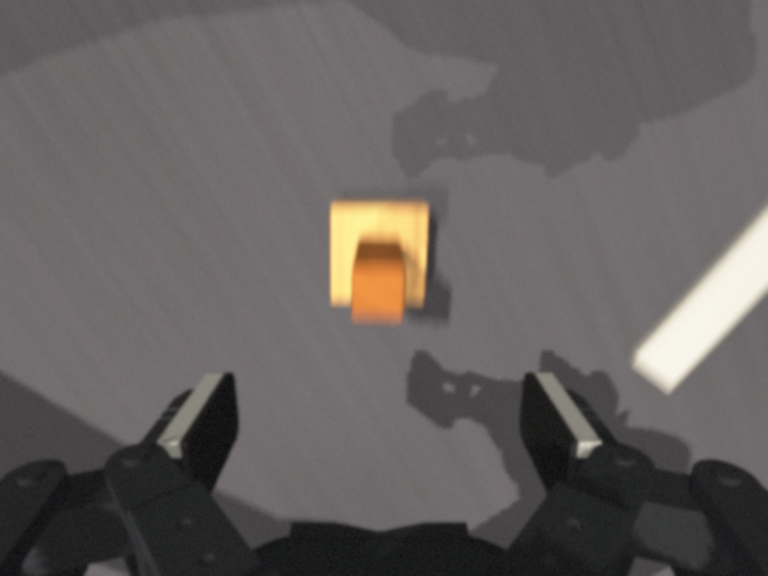

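The wrist view shows the handle top at about (352–405, 263–324), square to the jaws within a degree. The foot spans x 330–430.

Run:
```python
from h import *
b=lambda p,z: back('w1',(np.array(p,float)+.5)/1.5-.5,z)
ang=lambda v: np.degrees(np.arctan2(v[1],v[0]))
h=b([(354,262),(405,262),(404,324),(351,324)],.1); print(h.round(4),h.mean(0))
for i in range(4): print(ang(h[(i+1)%4]-h[i]),np.linalg.norm(h[(i+1)%4]-h[i]))
f=b([(330,202),(430,202),(425,306),(331,306)],[.025,.025,.025,.025]); print(f.round(4),f.mean(0))
for i in range(4): print(ang(f[(i+1)%4]-f[i]),np.linalg.norm(f[(i+1)%4]-f[i]))
s=monitor.observe(); print(s['clock'],s['position'],np.degrees(s['tool_rot']))
```

```text
[[ 0.4449 -0.2757  0.1   ]
 [ 0.4661 -0.2868  0.1   ]
 [ 0.4516 -0.3143  0.1   ]
 [ 0.4288 -0.3023  0.1   ]] [ 0.44783907 -0.29479977  0.1       ]
-27.73996462744743 0.02387684216682417
-117.73449440066507 0.03110347255385715
152.2612924349481 0.025805304923777923
58.71766483645578 0.031163580344077797
[[ 0.4377 -0.2511  0.025 ]
 [ 0.4911 -0.2793  0.025 ]
 [ 0.4591 -0.3376  0.025 ]
 [ 0.4056 -0.3095  0.025 ]] [ 0.44835562 -0.29436711  0.025     ]
-27.738743449559767 0.06042057983696007
-118.78590704415333 0.06655375357844852
152.2603975693158 0.06047379467188985
61.16827402990905 0.06655384090870278
0.9833 [ 0.45017019 -0.29044278  0.19422475] [-8.98059842e+01  3.23611646e-02 -2.69738569e+01]
```

Emit:
drive_tool:
  steps: [85, 1, 2, -20, 0, 85, 0, 0, -30, 0, 85, 0, 0, -30, 0, 85, 0, 0, -30, 0, 85, 0, 0, -20, 0]
  grip_force: 60

```text
clock: 1.4
position: [0.4458, -0.2958, 0.0628]
tool_rot: [-1.571, 0.002, -0.486]
force: [-0.1, -0.5, -0.3]
grip_width: 0.0852
```

Emit:
drive_tool:
  steps: [85, 0, 0, -10, 0, 85, 0, 0, 0, 0, 40, 0, 0, 0, 0, 20, 0, 0, 0, 0, 15, 0, 0, 0, 0]

```text
clock: 1.82
position: [0.4475, -0.2967, 0.0566]
tool_rot: [-1.571, -0.002, -0.486]
force: [-0.5, -0.3, -0.3]
grip_width: 0.051
```

Emit:
drive_tool:
  steps: [15, 0, 0, 0, 0, 15, 0, 0, 0, 0, 15, 0, 0, 0, 0, 15, 0, 0, 0, 0, 15, 0, 0, 0, 0]

```text
clock: 2.23
position: [0.4472, -0.2965, 0.0561]
tool_rot: [-1.571, -0.001, -0.486]
force: [-1.1, -0.1, 9.4]
grip_width: 0.0253
```

Emit:
drive_tool:
  steps: [15, 0, 0, 5, 0, 15, 0, 0, 10, 0, 15, 5, 17, 10, -2, 15, 5, 17, 5, -2, 15, 5, 17, 0, -2]

```text
clock: 2.65
position: [0.4625, -0.2451, 0.0872]
tool_rot: [-1.57, -0.002, -0.593]
force: [0.6, -0.2, -0.9]
grip_width: 0.0252
```

Emit:
drive_tool:
  steps: [15, 5, 17, 0, -2, 15, 5, 17, 0, -2, 15, 5, 17, 0, -2, 15, 5, 17, 0, -2, 15, 5, 17, 0, -2]

```text
clock: 3.07
position: [0.4872, -0.1594, 0.0862]
tool_rot: [-1.57, -0.001, -0.767]
force: [0.1, -0.1, -1.9]
grip_width: 0.025
```

Emit:
drive_tool:
  steps: [15, 5, 16, 0, -1.2, 15, 5, 15, 0, 0, 15, 0, 0, 0, 0, 15, 0, 0, 0, 0, 15, 0, 0, 0, 0]

```text
clock: 3.48
position: [0.4968, -0.1297, 0.0858]
tool_rot: [-1.571, -0.0, -0.786]
force: [0.7, -0.7, -1.3]
grip_width: 0.0254
```

Run:
```python
from h import *
cam('wrist','w2'); cam('top','top2'); cam('side','side2'); s=monitor.observe(); print(s['clock'],s['position'],np.degrees(s['tool_rot']),s['force'])
crop('side2',180,110,400,260,3.6,'w2b')
```

```text
3.6333 [ 0.49665155 -0.13002442  0.08550597] [-9.00037794e+01 -1.07536710e-02 -4.51025572e+01] [-0.54937841  1.07795874 -1.59715017]
```

View pics/w2b.png

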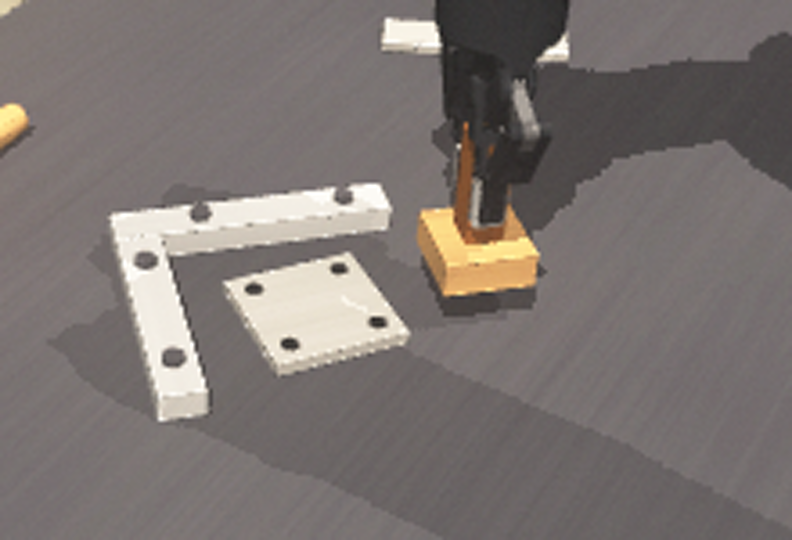

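View pics/w2.png

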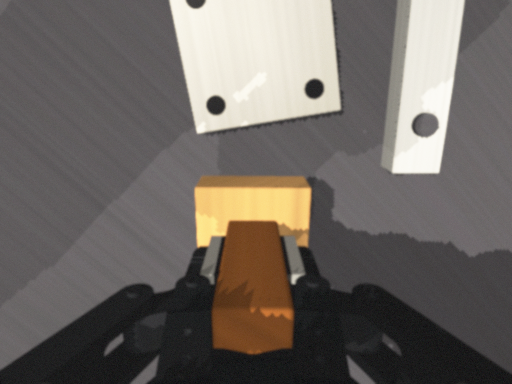

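The pusher hangs level and square to the bars, with its front top edge at (197–310, 187). The plate's near corners are at (198,133) and (341,110), and the bar foot line runs from (398,0) to (383,165).

Run:
```python
from h import *
uv=lambda P: np.c_[(P[:,0]+P[:,1]),(P[:,0]-P[:,1])]*.70711*1000
print('tcp',uv(np.array([[.49665,-.13002]])))
print('foot',uv(back('w2',[(197,187),(309,187)],.0545)).round(1),uv(back('w2',[(196,177),(310,177)],.0295)).round(1))
print('plate',uv(back('w2',[(198,133),(341,110)],[.01,.01])).round(1))
print('bar foot',uv(back('w2',[(398,0),(383,165)],0)).round(1),uv(back('w2',[(408,0),(391,172)],.02)).round(1))
```

```text
tcp [[259.2477393 443.1246237]]
foot [[287.6 415.5]
 [287.5 472.4]] [[286.3 410.8]
 [286.2 477.2]]
plate [[309.4 410. ]
 [323.2 497.7]]
bar foot [[386.8 530. ]
 [286.8 531.4]] [[382.  527.4]
 [286.8 528.7]]
```

Emit:
drive_tool:
  steps: [15, 0, 0, -10, 0, 15, 0, 0, -10, 0, 15, 0, 0, -6, 0, 15, 4, 4, 0, 0, 15, 4, 4, 0, 0]

```text
clock: 4.05
position: [0.5047, -0.121, 0.0586]
tool_rot: [-1.572, 0.001, -0.786]
force: [0.5, -0.5, -0.5]
grip_width: 0.0256
```

Emit:
drive_tool:
  steps: [15, 4, 4, 0, 0, 15, 3, 3, 0, 0, 15, 3, 3, 0, 0, 15, 3, 3, 0, 0, 15, 3, 3, 0, 0]

```text
clock: 4.47
position: [0.5207, -0.105, 0.0593]
tool_rot: [-1.571, 0.0, -0.786]
force: [-3.4, -1.6, 0.2]
grip_width: 0.0256
```

Emit:
drive_tool:
  steps: [15, 3, 3, 0, 0, 15, 3, 3, 0, 0, 15, 3, 3, 0, 0, 15, 3, 3, 0, 0, 15, 2, 2, 0, 0]

```text
clock: 4.88
position: [0.5355, -0.0908, 0.0593]
tool_rot: [-1.57, -0.0, -0.786]
force: [-2.4, -3.6, 1.2]
grip_width: 0.0255
```

Emit:
drive_tool:
  steps: [15, 1, 1, 0, 0, 15, 0, 0, 0, 0, 15, 0, 0, 0, 0, 15, 0, 0, 0, 0, 15, 0, 0, 0, 0]

```text
clock: 5.3
position: [0.5361, -0.0902, 0.0594]
tool_rot: [-1.57, -0.0, -0.786]
force: [-0.2, -0.0, -0.6]
grip_width: 0.0254
```

Run:
```python
from h import *
cam('wrist','w3'); s=monitor.observe(); print(s['clock'],s['position'],np.degrees(s['tool_rot']),s['force'])
```

```text
5.35 [ 0.53602298 -0.0902057   0.0593803 ] [-8.99767977e+01 -1.42341369e-02 -4.50375890e+01] [ 0.95829231 -0.59899957 -1.22084657]
```

View pics/w3.png

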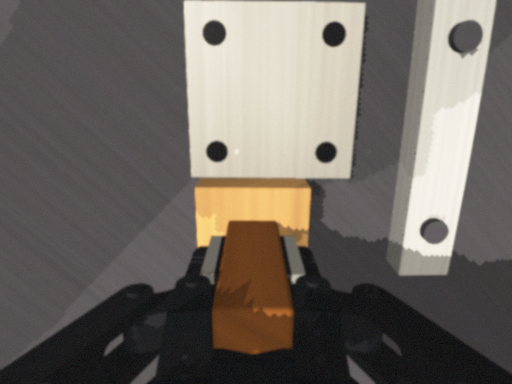

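The plate sits flush and square against the foot, with the shared edge at row 179 and bar A out of frame ahead. I'll push the last few mm slowly until the force rises.

Emit:
drive_tool:
  steps: [15, 1.5, 1.5, 0, 0, 15, 1.5, 1.5, 0, 0, 15, 1, 1, 0, 0, 15, 1, 1, 0, 0, 15, 0.5, 0.5, 0, 0]

```text
clock: 5.77
position: [0.541, -0.0851, 0.0593]
tool_rot: [-1.572, 0.0, -0.786]
force: [-5.0, -3.5, 2.2]
grip_width: 0.0249
```

Emit:
drive_tool:
  steps: [15, 0.5, 0.5, 0, 0, 15, 0.5, 0.5, 0, 0, 15, 0.4, 0.4, 0, 0, 15, 0.4, 0.4, 0, 0, 15, 0.4, 0.4, 0, 0]

```text
clock: 6.18
position: [0.5431, -0.083, 0.0593]
tool_rot: [-1.572, 0.0, -0.787]
force: [-4.0, -3.4, 2.4]
grip_width: 0.0253
```

Emit:
drive_tool:
  steps: [15, 0.4, 0.4, 0, 0, 15, 0.4, 0.4, 0, 0, 15, 0.4, 0.4, 0, 0, 15, 0.4, 0.4, 0, 0, 15, 0.4, 0.4, 0, 0]

```text
clock: 6.6
position: [0.545, -0.0811, 0.0592]
tool_rot: [-1.572, 0.0, -0.786]
force: [-6.1, -6.2, 4.4]
grip_width: 0.0252
```

Emit:
drive_tool:
  steps: [15, 0.4, 0.4, 0, 0, 15, 0.4, 0.4, 0, 0, 15, 0.3, 0.3, 0, 0, 15, 0, 0, 0, 0, 15, 0, 0, 0, 0]

```text
clock: 7.02
position: [0.5452, -0.0809, 0.0592]
tool_rot: [-1.574, 0.001, -0.787]
force: [-9.3, -9.1, 7.3]
grip_width: 0.0256
```

Emit:
drive_tool:
  steps: [15, -2, -2, 0, 0, 15, -4, -4, 0, 0, 15, -8, -8, 3, 0, 15, -5, 5, 10, 0, 15, -10, 10, 7, 0]

```text
clock: 7.43
position: [0.5175, -0.0798, 0.0802]
tool_rot: [-1.571, -0.001, -0.788]
force: [1.2, 1.2, -1.0]
grip_width: 0.0255
```

Emit:
drive_tool:
  steps: [15, -14, 14, 0, 0, 15, -14, 14, 0, 0, 15, -14, 14, 0, 0, 15, -10, 10, 0, 0, 15, 4, 14, 0, 0]

```text
clock: 7.85
position: [0.4669, -0.0126, 0.08]
tool_rot: [-1.572, 0.001, -0.787]
force: [1.6, 0.2, -0.8]
grip_width: 0.0253
```

Emit:
drive_tool:
  steps: [15, 14, 14, 0, 0, 15, 14, 14, 0, 0, 15, 14, 14, 0, 0, 15, 10, 10, 0, 0, 15, 5, 5, 0, 0]

```text
clock: 8.27
position: [0.5276, 0.0463, 0.08]
tool_rot: [-1.569, -0.0, -0.785]
force: [0.2, 0.5, -0.3]
grip_width: 0.0252
```

Emit:
drive_tool:
  steps: [15, 0, 0, -10, 0, 15, 0, 0, -8, 0, 15, 0, 0, -2, 0, 15, 0, 0, 0, 0, 15, 0, 0, 0, 0]

```text
clock: 8.68
position: [0.5261, 0.0439, 0.059]
tool_rot: [-1.572, 0.0, -0.787]
force: [0.2, 0.2, -0.6]
grip_width: 0.0254
```

Run:
```python
from h import *
cam('wrist','w4');cam('top','top4'); s=monitor.observe(); p=s['position'];print(s['clock'],p,(p[0]+p[1])*.7071,(p[0]-p[1])*.7071,np.degrees(s['tool_rot']),s['force'])
a=cv2.imread('pics/w4.png');b=cv2.imread('pics/top4.png')[120:264,200:392]
cv2.imwrite('pics/m4.png',np.hstack([cv2.resize(a,(400,300)),cv2.resize(b,(400,300),interpolation=cv2.INTER_CUBIC)]))
```

```text
8.7833 [0.52655382 0.04420068 0.05945886] 0.4035805100831754 0.34107190259584497 [-8.99996791e+01 -3.54444906e-03 -4.50661826e+01] [ 0.41876423 -0.04793673 -1.19847602]
```

View pics/m4.png

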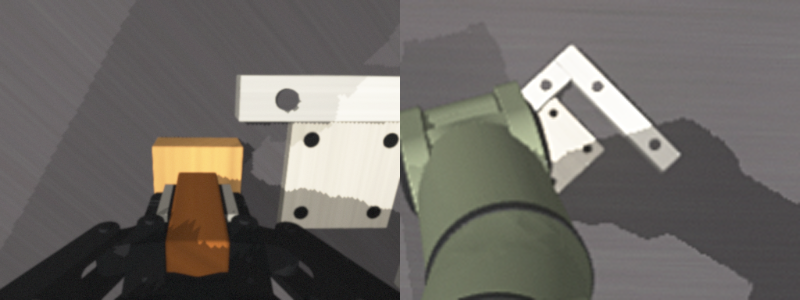

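The plate is flush against bar A, and the pusher stands about 25 mm to the side of its free edge, centred on it. Next is the push toward bar B.

Emit:
drive_tool:
  steps: [15, 4, -4, 0, 0, 15, 4, -4, 0, 0, 15, 4, -4, 0, 0, 15, 3, -3, 0, 0, 15, 3, -3, 0, 0]

```text
clock: 9.2
position: [0.5451, 0.0259, 0.0593]
tool_rot: [-1.571, -0.0, -0.787]
force: [-0.2, -0.6, -1.6]
grip_width: 0.0256
```

Emit:
drive_tool:
  steps: [15, 3, -3, 0, 0, 15, 3, -3, 0, 0, 15, 3, -3, 0, 0, 15, 3, -3, 0, 0, 15, 3, -3, 0, 0]

```text
clock: 9.62
position: [0.5592, 0.0119, 0.0592]
tool_rot: [-1.571, 0.001, -0.786]
force: [-4.6, 4.8, 4.0]
grip_width: 0.0256
```

Emit:
drive_tool:
  steps: [15, 3, -3, 0, 0, 15, 2, -2, 0, 0, 15, 2, -2, 0, 0, 15, 2, -2, 0, 0, 15, 1, -1, 0, 0]

```text
clock: 10.03
position: [0.5696, 0.0016, 0.0592]
tool_rot: [-1.571, 0.001, -0.786]
force: [-4.1, 3.6, 1.5]
grip_width: 0.025
```

Emit:
drive_tool:
  steps: [15, 0.5, -0.5, 0, 0, 15, 0.5, -0.5, 0, 0, 15, 0.5, -0.5, 0, 0, 15, 0.5, -0.5, 0, 0, 15, 0.4, -0.4, 0, 0]

```text
clock: 10.45
position: [0.5721, -0.0009, 0.0592]
tool_rot: [-1.571, -0.0, -0.786]
force: [-1.1, 1.6, -2.9]
grip_width: 0.0255
```

Emit:
drive_tool:
  steps: [15, 0.5, -0.5, 0, 0, 15, 0.5, -0.5, 0, 0, 15, 0.5, -0.5, 0, 0, 15, 0.5, -0.5, 0, 0, 15, 0.4, -0.4, 0, 0]

```text
clock: 10.87
position: [0.5744, -0.0033, 0.0593]
tool_rot: [-1.571, 0.0, -0.786]
force: [-6.0, 5.8, 2.6]
grip_width: 0.0248
```

Emit:
drive_tool:
  steps: [15, 0.4, -0.4, 0, 0, 15, 0.4, -0.4, 0, 0, 15, 0.4, -0.4, 0, 0, 15, 0.3, -0.3, 0, 0, 15, 0, 0, 0, 0]

```text
clock: 11.28
position: [0.5747, -0.0034, 0.0593]
tool_rot: [-1.572, 0.003, -0.785]
force: [-11.3, 8.5, 7.6]
grip_width: 0.0253
```

Emit:
drive_tool:
  steps: [15, -2, 2, 0, 0, 15, -4, 4, 0, 0, 15, -8, 8, 3, 0, 15, -8, 0, 10, 0, 15, -15, -10, 7, 0]

```text
clock: 11.7
position: [0.5393, 0.002, 0.0799]
tool_rot: [-1.569, -0.0, -0.783]
force: [-0.0, -0.0, 0.4]
grip_width: 0.0253
```

Emit:
drive_tool:
  steps: [15, -14, -14, 0, 0, 15, -14, -14, 0, 0, 15, -14, -14, 0, 0, 15, -10, -10, 0, 0, 15, 0, -14, 0, 0]

```text
clock: 12.12
position: [0.485, -0.0665, 0.0796]
tool_rot: [-1.571, 0.001, -0.785]
force: [0.8, 1.3, -1.2]
grip_width: 0.0252
```

Emit:
drive_tool:
  steps: [15, 14, -14, 0, 0, 15, 14, -14, 0, 0, 15, 14, -14, 0, 0, 15, 14, -14, 0, 0, 15, 5, -5, 0, 0]

```text
clock: 12.53
position: [0.5495, -0.1295, 0.0796]
tool_rot: [-1.57, -0.002, -0.787]
force: [-0.2, 0.9, -1.4]
grip_width: 0.0255
```

Emit:
drive_tool:
  steps: [15, 0, 0, -10, 0, 15, 0, 0, -8, 0, 15, 0, 0, -2, 0, 15, 0, 0, 0, 0, 15, 0, 0, 0, 0]

```text
clock: 12.95
position: [0.5475, -0.127, 0.059]
tool_rot: [-1.571, 0.001, -0.785]
force: [-0.5, -0.2, -0.7]
grip_width: 0.0257
```

Run:
```python
from h import *
cam('wrist','w5');cam('side','side5'); s=monitor.observe(); p=s['position'];print(s['clock'],p,(p[0]+p[1])*.7071,(p[0]-p[1])*.7071,np.degrees(s['tool_rot']),s['force'])
a=cv2.imread('pics/w5.png');b=cv2.imread('pics/side5.png')[130:265,180:360]
cv2.imwrite('pics/m5.png',np.hstack([cv2.resize(a,(400,300)),cv2.resize(b,(400,300),interpolation=cv2.INTER_CUBIC)]))
```

```text
13.05 [ 0.54791218 -0.12735474  0.05950318] 0.2973761632419663 0.47748123958921646 [-8.99933408e+01 -4.81105279e-03 -4.50102805e+01] [-0.30279728  0.81244453 -0.69774036]
```

View pics/m5.png

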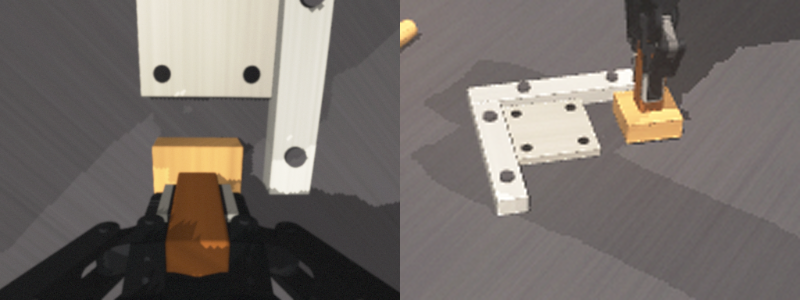

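The plate is flush on both bars as far as the views show. I'll make a confirming push toward bar A.

Emit:
drive_tool:
  steps: [15, 4, 4, 0, 0, 15, 4, 4, 0, 0, 15, 4, 4, 0, 0, 15, 3, 3, 0, 0, 15, 2, 2, 0, 0]

```text
clock: 13.47
position: [0.5656, -0.1099, 0.0593]
tool_rot: [-1.57, -0.0, -0.785]
force: [-0.6, -0.2, -1.6]
grip_width: 0.0255
```

Emit:
drive_tool:
  steps: [15, 1, 1, 0, 0, 15, 1, 1, 0, 0, 15, 0.7, 0.7, 0, 0, 15, 0.5, 0.5, 0, 0, 15, 0.5, 0.5, 0, 0]

```text
clock: 13.88
position: [0.5686, -0.1071, 0.0593]
tool_rot: [-1.571, 0.0, -0.786]
force: [-0.8, -0.6, 0.1]
grip_width: 0.0256
```

Emit:
drive_tool:
  steps: [15, 0.4, 0.4, 0, 0, 15, 0.4, 0.4, 0, 0, 15, 0.4, 0.4, 0, 0, 15, 0.4, 0.4, 0, 0, 15, 0, 0, 0, 0]

```text
clock: 14.3
position: [0.5697, -0.106, 0.0592]
tool_rot: [-1.572, 0.0, -0.786]
force: [-4.1, -3.6, 1.0]
grip_width: 0.0258
```

Emit:
drive_tool:
  steps: [15, 0.4, 0.4, 0, 0, 15, 0.4, 0.4, 0, 0, 15, 0.4, 0.4, 0, 0, 15, 0.4, 0.4, 0, 0, 15, 0, 0, 0, 0]

```text
clock: 14.72
position: [0.5703, -0.1055, 0.0592]
tool_rot: [-1.574, 0.001, -0.787]
force: [-8.9, -8.1, 5.8]
grip_width: 0.0256
```

Emit:
drive_tool:
  steps: [15, -2, -2, 0, 0, 15, -6, -6, 0, 0, 15, -14, -14, 0, 0, 15, -14, -14, 0, 0, 15, -12, -12, 0, 0]

```text
clock: 15.13
position: [0.5228, -0.1527, 0.0593]
tool_rot: [-1.571, -0.0, -0.786]
force: [-0.5, -0.7, -1.4]
grip_width: 0.0253
```

Emit:
drive_tool:
  steps: [15, -6, -6, 0, 0, 15, 0, 0, 0, 0, 15, 0, 0, -1, 0, 15, 0, 0, -0.5, 0, 15, 0, 0, -0.5, 0]

```text
clock: 15.55
position: [0.5186, -0.1569, 0.0572]
tool_rot: [-1.57, -0.0, -0.785]
force: [-0.4, 0.0, -1.0]
grip_width: 0.0251
```

Emit:
drive_tool:
  steps: [15, 0, 0, -0.5, 0, 15, 0, 0, -0.3, 0, 15, 0, 0, 0, 0, 15, 0, 0, 0, 0, 15, 0, 0, 0, 0]

```text
clock: 15.97
position: [0.5179, -0.1577, 0.0565]
tool_rot: [-1.571, 0.0, -0.786]
force: [-0.1, -1.0, -0.7]
grip_width: 0.0254
```

Run:
```python
from h import *
cam('wrist','w6');cam('side','side6'); s=monitor.observe(); p=s['position'];print(s['clock'],p,np.degrees(s['tool_rot']),s['force'])
crop('side6',180,100,380,250,4,'m6')
```

```text
16.0667 [ 0.51788771 -0.15781938  0.05650848] [-8.99987696e+01 -2.49498542e-03 -4.50327643e+01] [-0.4671754   0.27203754 -0.90638024]
```

View pics/m6.png

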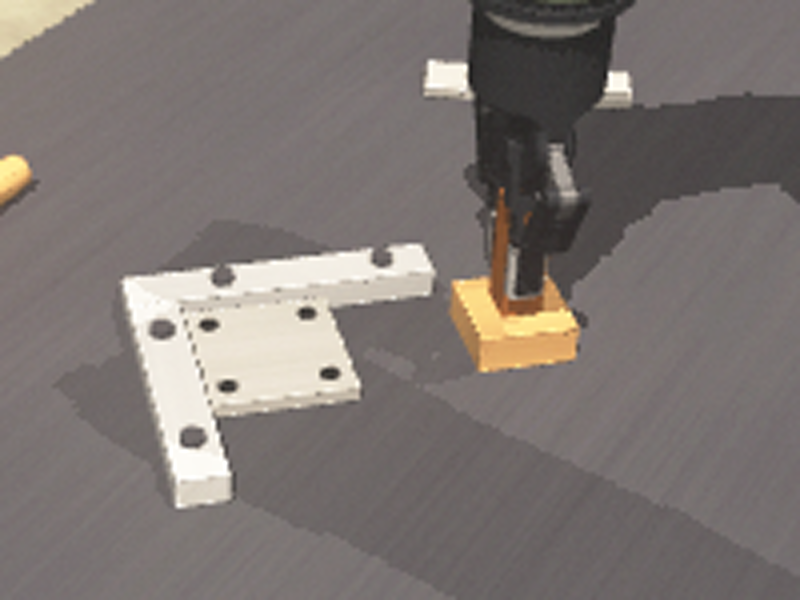

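The plate is in the corner against both bars, and the pusher is upright just above the table. I'll lower it until it touches.

Emit:
drive_tool:
  steps: [15, 0, 0, -0.3, 0, 15, 0, 0, -0.3, 0, 15, 0, 0, -0.3, 0, 15, 0, 0, 0, 0, 15, 0, 0, 0, 0]

```text
clock: 16.48
position: [0.5178, -0.1578, 0.0561]
tool_rot: [-1.571, -0.0, -0.786]
force: [-3.7, 2.3, 12.0]
grip_width: 0.0252
```

Emit:
drive_tool:
  steps: [15, 0, 0, 0.3, 0, 30, 0, 0, 0, 0, 40, 0, 0, 0, 0, 60, 0, 0, 0, 0, 85, 0, 0, 0, 0]

```text
clock: 16.9
position: [0.5178, -0.1578, 0.0558]
tool_rot: [-1.571, 0.0, -0.786]
force: [-0.2, 0.3, -1.5]
grip_width: 0.0627
```

Emit:
drive_tool:
  steps: [85, 0, 0, 0, 0, 85, 0, 0, 0, 0, 85, 0, 0, 0, 0, 85, 0, 0, 10, 0, 85, 0, 0, 20, 0]

```text
clock: 17.32
position: [0.5168, -0.1575, 0.0851]
tool_rot: [-1.572, 0.003, -0.786]
force: [0.2, -0.0, 0.8]
grip_width: 0.0851
```

Emit:
drive_tool:
  steps: [85, 0, 0, 30, 0, 85, 0, 0, 30, 0, 85, 0, 0, 30, 0, 85, 0, 0, 30, 0, 85, 0, 0, 30, 0]

```text
clock: 17.73
position: [0.5175, -0.1577, 0.2383]
tool_rot: [-1.57, -0.0, -0.786]
force: [-0.8, -0.1, 0.3]
grip_width: 0.0848
```

Emit:
drive_tool:
  steps: [85, -10, -30, 10, 0, 85, -10, -30, 10, 0, 85, -10, -30, 0, 0, 85, -5, -20, 0, 0, 85, 0, 0, 0, 0]

```text
clock: 18.15
position: [0.4809, -0.2723, 0.2569]
tool_rot: [-1.572, -0.001, -0.791]
force: [0.2, -1.5, -0.4]
grip_width: 0.0853
```

Run:
```python
from h import *
cam('top','top7');cam('side','side7'); s=monitor.observe(); p=s['position'];print(s['clock'],p,s['force'])
a=cv2.imread('pics/top7.png')[125:275,215:415];b=cv2.imread('pics/side7.png')[110:260,180:380]
cv2.imwrite('pics/m7.png',np.hstack([cv2.resize(x,(400,300),interpolation=cv2.INTER_CUBIC) for x in(a,b)]))
```

```text
18.25 [ 0.48249609 -0.2681624   0.25645493] [0.31963445 0.27944045 0.22861898]
```

View pics/m7.png

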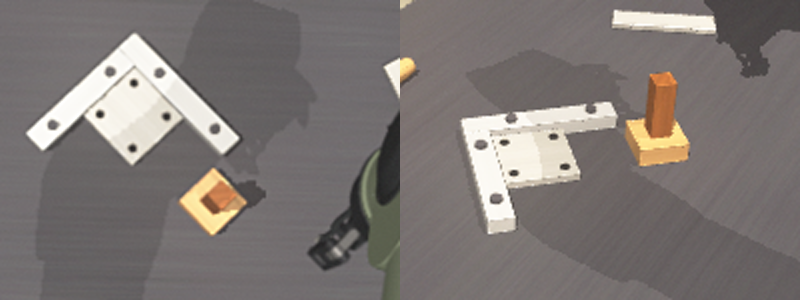

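The plate looks seated and the pusher is standing upright and free. I'll take one enlarged look at the two seams.

Run:
```python
from h import *
crop('top7',245,140,320,210,8,'m8')
```

```text
(no output)
```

View pics/m8.png

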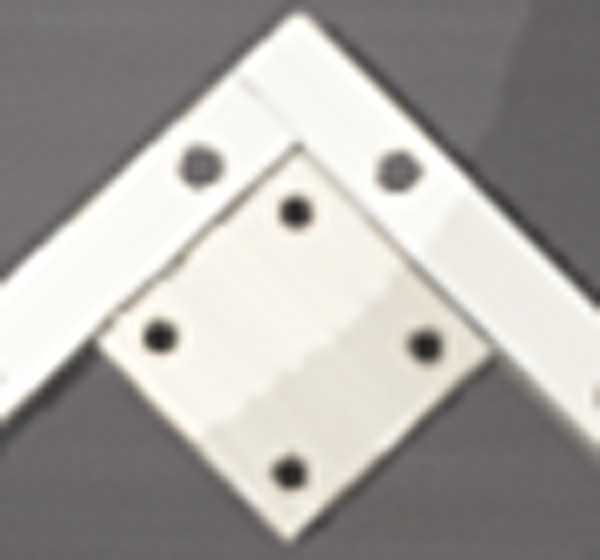

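Both seams are closed with even, hairline-thin lines, and the plate's top corner is in the stop's corner at (298,147).

```bash
python3 -c "
from h import *
print(workorder.job_done())"
```

```text
the job is handed in; nothing more can be done
None
```

The plate is seated in the corner stop and the push block is standing free on the table. I handed the job in at about 18 s on the robot's clock.

**What I did:** I gripped the push block by its handle and pushed the plate squarely against the left bar. I then pushed it against the right bar, and pressed it once more toward the left. Each push ended with the measured force rising to 12–14 N while the tool stopped advancing, so the plate was against the bar each time. I then set the block down about 80 mm back from the plate, let go, and moved the arm up and away.

**Last checks:**
- **Plate:** the enlarged top view shows both seams closed with thin, even lines and the plate flat in the corner. I did not measure the gaps numerically.
- **Push block:** it stands upright and free, and the gripper is clear of everything, with the force reading near zero.
- **Disagreement:** contact with the left bar came about 4–5 mm farther than my first camera estimate, and with the right bar about 2 mm farther. I put most of this down to calibration and to play in the grip, so I relied on the force rise instead.

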